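# Start the clock-parts cleaner

## Robot

A 6-joint arm with a two-finger parallel gripper is mounted at the origin on the work surface. World frame = base frame: x ahead of the robot, y to its left, z up, the work surface at z = 0. Lengths are in m, angles in rad, forces in N, time in s.
With the tool pointing down it reaches from about 0.35 to 0.975 m from the base axis. Payload 4.9 kg.
Tool frame: the origin (TCP) lies on the centre line of the jaws, within the pads' length; the fingertips stand 25 mm ahead of it and the grasp point (between the pads) lies 6 mm ahead of it; z points along the fingers, y is the line along which they close (so a half turn about z gives the same grasp; the last joint's range is limited). The gripper opens to 85 mm and grips with 20 to 120 N. Pads are 22 mm wide; open, the fingers measure 114 mm over their backs; the gripper's body (76 mm by 85 mm) begins 54 mm behind the grasp point. The pads swing forward as they close: fully open they stand 13 mm farther back than shut.
Start: joints at [-1.367, 0.053, 1.613, -0, 1.476, -0.119], TCP at [0.198, -0.593, 0.256] pointing down, gripper open.
Joint ranges: [-3.01, 3.01], [-1.01, 2.22], [0.06, 2.58], [-1.02, 4.17], [0.09, 2.62], [-3.14, 3.14]. Speed limits (rad/s): [2.57, 2.57, 3.14, 3.14, 3.14, 3.14].

## Interface

Orientations are given as a unit quaternion [w, x, y, z].
In Python, from plant import state, grab_frame, get_calibration, job gives the robot as it stands. The module is installed in compiled form; this text tells all that it offers.
- The arm moves only by the tool move_arm, never from a script. Its argument "targets" is a list that holds one entry, the list of rows, each a list of 5 numbers: the opening in per cent of the stroke, from 0 (shut) to 100 (fully open), then the shift along the tool's x, y, z as a fraction of full scale, then the turn about the tool's z as a fraction of full scale. A call has 1 to 5 rows; each row shifts and turns the commanded pose from where the row before left it, along the tool's axes as they then stand; what a row does not reach is not made up. Full scale, the value 1, is 0.6 m for a shift and 6 degrees for a turn. A row lasts 1/12 s, in which the tool goes at most 41.7 mm and 7.16 degrees, less where a joint would pass 70% of its speed; a pose out of reach is approached as far as the arm can. A call with a number of a shift or a turn outside -1 to 1 is refused whole. A call with a gripper value outside its range is refused whole. The fingers move at their own pace and stop on an object; the grip force is fixed at half the most. Time passes only in rows, so rows that do not move let the fingers close. It gives the time, the measured TCP pose, the force, the opening and the grip force at its end, in the units of the state.
- state(): the state, without advancing time (a new reading comes with each control period).
- grab_frame(name): name is "side" or "top"; returns the picture (420x560x3 uint8, red, green, blue); there is no depth.
- get_calibration(name): a dict with "vertical_fov" (degrees; the focal length in pixels is half the picture's height over the tangent of half this angle, whatever the lens; pixels are square), "cx", "cy" (the principal point, pixels), "dist_coeffs" ([k1, k2, p1, p2, k3] as OpenCV has them; the pictures are not rectified), "R" (3x3) and "t" (3): a world point X has camera coordinates R X + t. Camera axes: x right, y down, z forward; pixel columns grow to the right and rows downward; lengths in m; the calibration is good to about 2 mm. A picture is of the moment at which its call begins. get_calibration takes no time and is no camera call.
- job.job_done(): hands the job in; it is judged then, once.
The state is a dict: "time": time; "joint_pos": joint angles; "joint_vel": joint speeds; "joint_efforts": joint torques, N m; "tool_pos": TCP position; "tool_rot": TCP orientation; "contact_force": force on the tool from outside, world axes, zero at the start; "ft_torque": the same for the moment, N m; "gripper_width": opening from 0.0 (shut) to 1.0 (fully open); "grasp_force": force on a finger pad.
Only numpy, scipy, OpenCV 4.12 (cv2) and the standard library are available. Lean on these libraries where they do the work, as an engineer would, in place of code of your own. Each camera call takes 0.05 s, during which the arm holds its last target. There are 200 camera calls.

## Task

Start the parts cleaner: with the fingertips, switch the black rocker on by pushing down its raised, white-marked end, then press the blue key fully home, then the green key fully home, in that order. Do not press the red key, and leave the lid and everything else standing on the machine and the bench where it is: nothing is to be picked up.

Things in the scene. Friction and masses are not known exactly. Their poses are not given: they have to be found in the camera images.
- cleaner: the parts cleaner, a fixed white casing 320 mm square. Origin on the bench under it, -x side towards the robot, z up. Its front (x -160 to +10 mm) is a flat control deck 100 mm high; behind (x +10 to +160) the tank is 130 mm high. The rocker and the red, blue and green keys stand in a row on the deck at x -60 mm, y -108, -36, 36 and 108 mm; which is where changes.
- rocker_press (a point): where to push the power rocker, a black V-shaped rocker 53 mm long (along the cleaner's x), 30 mm wide, in a grey 62 x 42 x 12 mm frame on the deck: the middle of the white mark on its far half (towards the tank). Off, that half stands up 25 degrees, this point 30 mm above the deck and 14.5 mm beyond the pivot; on, it lies level, the point 23 mm above the deck, 18.5 mm beyond the pivot.
- rocker (a joint): rocker angle in rad: 0 = off (far half raised), 0.44 = on (far half level). No spring: about 3 N at the mark moves it and it stays where it is left.
- blue_key_top (a point): the blue push key: a round blue cap 30 mm across in a black bezel 44 mm across and 12 mm tall on the deck. This point is the centre of the cap's top face, 24 mm above the deck when up and 16 mm when pressed home; it moves with the cap.
- green_key_top (a point): the green push key: a round green cap 30 mm across in a black bezel 44 mm across and 12 mm tall on the deck. This point is the centre of the cap's top face, 24 mm above the deck when up and 16 mm when pressed home; it moves with the cap.
- red_key_top (a point): the red push key: a round red cap 30 mm across in a black bezel 44 mm across and 12 mm tall on the deck. This point is the centre of the cap's top face, 24 mm above the deck when up and 16 mm when pressed home; it moves with the cap.
- blue_key (a joint): travel of the blue key in m: 0 = up, 0.008 = pressed fully home (straight down). No spring: it resists with about 3 N and stays where it is left, so it cannot be undone by pressing.
- green_key (a joint): travel of the green key in m: 0 = up, 0.008 = pressed fully home (straight down). No spring: it resists with about 3 N and stays where it is left, so it cannot be undone by pressing.
- red_key (a joint): travel of the red key in m: 0 = up, 0.008 = pressed fully home (straight down). No spring: it resists with about 3 N and stays where it is left, so it cannot be undone by pressing.
- lid: loose steel lid 135 x 300 x 10 mm lying on the tank, with a black knob in the middle, 30 mm tall over all (top 160 mm above the bench). Origin at the centre of its underside. Leave it.
- brass_weight: loose brass clock weight, 24 mm across and 34 mm tall, standing on the front edge of the deck. Origin at the centre of its underside. Leave it.
- oil_jar: loose amber oil jar with black cap, 28 mm across and 36 mm tall, standing on the front edge of the deck. Origin at the centre of its underside. Leave it.
- mug: white mug 80 mm across and 95 mm tall on the bench to the left. Origin at the centre of its underside. Leave it.
- screwdriver: screwdriver lying on the bench to the right. Leave it.
- clock_wheel: brass gear wheel 74 mm across, 23 mm tall with its arbor, lying on the bench to the left. Leave it.
- travel_clock: small brass clock, 86 x 101 x 125 mm tall, on the bench to the right. Leave it.

How it is judged:
By the outcome, as a careful person would: the job done as asked, in the order asked, and still so for the second after the job is handed in, with the robot touching nothing.
It also fails if it takes over 40 s, if anything falls off the work surface, if the arm or the gripper's body presses on something with over 40 N, if the wrist force passes 120 N, or if a joint passes its speed limit or range.

## Working session

There is one attempt and no reset: what is moved stays moved. The work goes in short steps, Python scripts to look and compute and a tool call to move; the robot and the scene stay as the last step left them, time stands still between calls to the robot, and variables do not carry over. Pictures are saved under pics/ and viewed, at most 10 in all, crops included, and the job is handed in when it is done.

Besides the shell and the picture viewer there is one more tool, called after ">>>" by a JSON object that holds its "op" and its "data". move_arm: Moves the arm, as the interface text tells. Shift numbers are shares of 0.6 m and turn numbers shares of 6 degrees, none past 1 either way. Its arguments: {"type":"object","properties":{"targets":{"type":"array"}},"required":["targets"]}

```bash
mkdir -p pics
python3 - <<'E'
from plant import state, grab_frame, get_calibration
import cv2
print(state())
for n in("side","top"):
    cv2.imwrite(f"pics/{n}0.png",cv2.cvtColor(grab_frame(n),cv2.COLOR_RGB2BGR)); print(get_calibration(n))
E
```

```text
{'time': 0.0, 'joint_pos': array([-1.36702381e+00,  5.33380614e-02,  1.61431486e+00,  7.79048012e-06,
        1.47596933e+00, -1.18958290e-01]), 'joint_vel': array([-0.00051587, -0.0002564 , -0.00058314,  0.00072101, -0.00025254,
       -0.00129032]), 'joint_efforts': array([-6.76006930e-04, -3.93682837e+01, -3.70180964e+01, -2.45353722e-04,
        7.16394105e-03,  1.42455536e-05]), 'tool_pos': array([ 0.19813375, -0.5921591 ,  0.25506215]), 'tool_rot': array([-1.01404896e-03,  9.87008381e-01,  1.60665569e-01, -3.91478323e-05]), 'contact_force': array([ 0.23831789, -0.09404916, -0.75897645]), 'ft_torque': array([-0.04162396, -0.02260443, -0.02453214]), 'grasp_force': 0.0, 'gripper_width': 0.9993028454604501}
{'vertical_fov': 55.073082550192694, 'cx': 286.96252540941816, 'cy': 208.76650299313124, 'dist_coeffs': array([0.03079811, 0.        , 0.        , 0.        , 0.        ]), 'R': array([[ 0.90141647, -0.43287496,  0.00822313],
       [-0.28574644, -0.60909117, -0.73983574],
       [ 0.325265  ,  0.66455039, -0.67273729]]), 't': array([-0.45263459,  0.22470105,  1.19694367])}
{'vertical_fov': 56.51649669415552, 'cx': 277.8038899388725, 'cy': 208.51500271384725, 'dist_coeffs': array([-0.08772846,  0.        ,  0.        ,  0.        ,  0.        ]), 'R': array([[ 0.017761  , -0.99982999, -0.00495384],
       [-0.99581728, -0.01724516, -0.08972482],
       [ 0.08962414,  0.00652672, -0.99595427]]), 't': array([-0.01343604,  0.54362382,  1.10912313])}
```

View pics/top0.png

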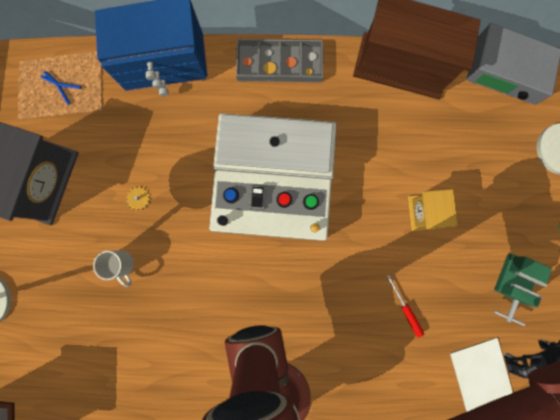

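View pics/side0.png

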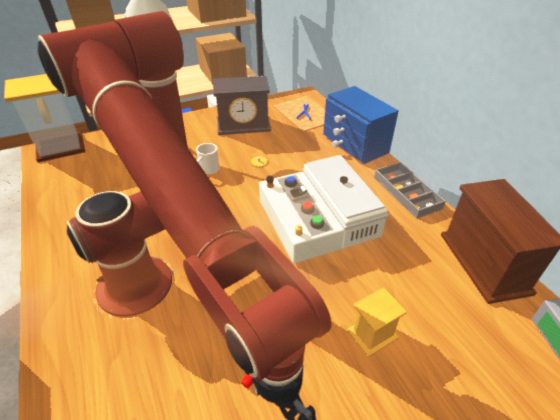

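Top view: blue key (232,195), rocker (258,197), red (284,199), green (311,201); oil jar (222,220) and brass weight (315,228) stand on the front edge. The side view shows the same row: blue (291,182), rocker, red (308,207), green (317,221).

```bash
cat > h.py <<'E'
import cv2, numpy as np
from plant import state, grab_frame, get_calibration
def cal(n):
    c=get_calibration(n); f=210/np.tan(np.radians(c["vertical_fov"]/2))
    return np.array([[f,0,c["cx"]],[0,f,c["cy"]],[0,0,1]]),c["dist_coeffs"],c["R"],c["t"]
def ray(n,p):
    K,d,R,t=cal(n); u=cv2.undistortPoints(np.array([[p]],float),K,d)[0,0]
    return -R.T@t, R.T@np.array([u[0],u[1],1])
def plane(n,p,z):
    o,d=ray(n,p); return o+d*(z-o[2])/d[2]
def tri(p,q):
    o1,d1=ray("top",p);o2,d2=ray("side",q)
    s=np.linalg.lstsq(np.c_[d1,-d2],o2-o1,rcond=None)[0]
    a,b=o1+d1*s[0],o2+d2*s[1]; return (a+b)/2,np.linalg.norm(a-b)
def blob(im,near,lo,hi,r=16):
    hsv=cv2.cvtColor(im,cv2.COLOR_RGB2HSV); m=cv2.inRange(hsv,lo,hi)
    w=np.zeros_like(m); cv2.circle(w,near,r,255,-1); m&=w
    n,l,s,c=cv2.connectedComponentsWithStats(m); i=1+s[1:,4].argmax(); return c[i],s[i,4]
E
python3 - <<'E'
from h import *
T,S=[cv2.cvtColor(cv2.imread(f"pics/{n}0.png"),cv2.COLOR_BGR2RGB) for n in("top","side")]
C={"blue":((105,120,50),(130,255,255),(232,195),(291,182)),"red":((170,120,60),(180,255,255),(284,199),(308,207)),"green":((60,100,40),(90,255,255),(311,201),(317,221)),"white":((0,0,140),(180,60,255),(258,191),(301,189))}
for k,(lo,hi,p,q) in C.items():
    r=7 if k=="white" else 13
    a,na=blob(T,p,lo,hi,r); b,nb=blob(S,q,lo,hi,r)
    P,e=tri(a,b); print(k,a.round(1),na,b.round(1),nb,"tri",P.round(4),round(e,4),"plane",plane("top",a,.13 if k=="white" else .123)[:2].round(4))
a=cv2.resize(T[160:245,200:340],None,fx=4,fy=4,interpolation=2); b=cv2.resize(S[165:235,270:340],None,fx=5,fy=5,interpolation=2)[:340]
cv2.imwrite("pics/c.png",cv2.cvtColor(cv2.resize(np.hstack([a,b]),None,fx=.87,fy=.87),cv2.COLOR_RGB2BGR))
E
```

```text
blue [230.3 194.5] 126 [290.1 178.6] 25 tri [0.5709 0.1225 0.1224] 0.0015 plane [0.5701 0.1227]Traceback (most recent call last):
  File "<stdin>", line 6, in <module>
  File "h.py", line 18, in blob
    n,l,s,c=cv2.connectedComponentsWithStats(m); i=1+s[1:,4].argmax(); return c[i],s[i,4]
                                                     ~~~~~~~~~~~~~~^^
ValueError: attempt to get argmax of an empty sequence
```

Run:
```python
from h import *
T,S=[cv2.cvtColor(cv2.imread(f"pics/{n}0.png"),cv2.COLOR_BGR2RGB) for n in("top","side")]
C={"blue":((105,120,50),(130,255,255),(232,195),(291,182)),"red":((0,150,60),(8,255,255),(284,199),(308,207)),"green":((50,100,40),(90,255,255),(311,201),(317,221)),"white":((0,0,140),(180,60,255),(258,191),(301,189))}
for k,(lo,hi,p,q) in C.items():
  try:
    r=7 if k=="white" else 13
    a,na=blob(T,p,lo,hi,r); print(k,a.round(1),na,"plane",plane("top",a,.13 if k=="white" else .123)[:2].round(4))
    b,nb=blob(S,q,lo,hi,r)
    P,e=tri(a,b); print(b.round(1),nb,"tri",P.round(4),round(e,4))
  except ValueError: print("none")
a=cv2.resize(T[160:245,200:340],None,fx=4,fy=4,interpolation=2); b=cv2.resize(S[165:233,270:340],None,fx=5,fy=5,interpolation=2)[:340]
cv2.imwrite("pics/c.png",cv2.cvtColor(cv2.resize(np.hstack([a,b]),None,fx=.87,fy=.87),cv2.COLOR_RGB2BGR))
```

```text
blue [230.3 194.5] 126 plane [0.5701 0.1227]
[290.1 178.6] 25 tri [0.5709 0.1225 0.1224] 0.0015
red [283.9 198.8] 129 plane [ 0.5612 -0.0203]
[307.1 204.8] 46 tri [ 0.5619 -0.0205  0.1208] 0.0009
green [310.9 201. ] 137 plane [ 0.5564 -0.0919]
[316.8 219.1] 54 tri [ 0.5573 -0.0924  0.1214] 0.0015
white [257.  190.5] 34 plane [0.5811 0.0512]
[303.1 186.5] 62 tri [0.5819 0.0501 0.1366] 0.0037
```

View pics/c.png

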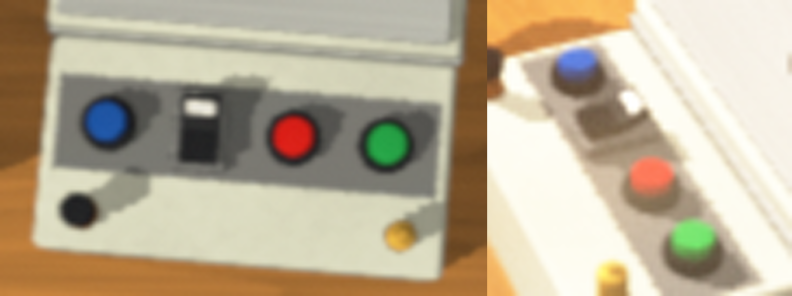

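>>> {"op": "move_arm", "data": {"targets": [[[0,0,0,0,0.92],[0,0,0,0,0.92],[0,0,0,0,0.92],[0,0,0,0,0.92],[0,0,0,0,0]]]}}

```text
time: 0.52
tool_pos: [0.1982, -0.5924, 0.2556]
tool_rot: [-0.001, 0.999, -0.032, -0.0]
contact_force: [0.7, -0.9, 0.3]
gripper_width: 0.301
grasp_force: 0.0
```

```bash
cat >> h.py <<'E'
from scipy.spatial.transform import Rotation
B=np.array([.5701,.1227]);G=np.array([.5564,-.0919]); Y=(B-G)/np.linalg.norm(B-G); X=np.array([Y[1],-Y[0]])
RP=B-.072*Y
P={"rock":np.r_[RP+.0155*X,.130],"blue":np.r_[B,.124],"green":np.r_[G,.124]}
def go(name,up):
    s=state(); R=Rotation.from_quat(s["tool_rot"],scalar_first=True).as_matrix()
    d=P[name]+[0,0,.025+up]-s["tool_pos"]
    print(name,"pos",s["tool_pos"].round(4),"toolx",R[:,0].round(3),"toolz",R[:,2].round(3),"yaw err deg",np.degrees(np.arctan2(R[1,0],R[0,0])-np.arctan2(X[1],X[0])).round(2),"shift units",(R.T@d/.6).round(4),"w",s["gripper_width"],s["contact_force"].round(1),s["time"])
E
python3 -c "
from h import *
go('rock',.06)"
```

```text
rock pos [ 0.1982 -0.5924  0.2556] toolx [ 0.998 -0.064 -0.   ] toolz [-0.     0.001 -1.   ] yaw err deg -0.02 shift units [ 0.5681 -1.109   0.0688] w 0.3006413670029029 [ 0.7 -0.9  0.3] 0.5167
```

>>> {"op": "move_arm", "data": {"targets": [[[0,0.0284,-0.0555,0,0],[0,0.0284,-0.0555,0,0],[0,0.0284,-0.0555,0,0],[0,0.0284,-0.0555,0,0],[0,0.0284,-0.0555,0,0]]]}}

```text
time: 0.93
tool_pos: [0.2941, -0.4302, 0.2559]
tool_rot: [-0.0, 1.0, -0.03, -0.0]
contact_force: [0.4, -0.5, -0.2]
gripper_width: 0.003
grasp_force: 0.0
```

>>> {"op": "move_arm", "data": {"targets": [[[0,0.0284,-0.0555,0,0],[0,0.0284,-0.0555,0,0],[0,0.0284,-0.0555,0,0],[0,0.0284,-0.0555,0,0],[0,0.0284,-0.0555,0,0]]]}}

```text
time: 1.35
tool_pos: [0.3896, -0.2692, 0.2562]
tool_rot: [0.0, 1.0, -0.03, 0.0]
contact_force: [0.5, -0.7, 0.6]
gripper_width: 0.0
grasp_force: 0.0
```

>>> {"op": "move_arm", "data": {"targets": [[[0,0.0284,-0.0555,0,0],[0,0.0284,-0.0555,0,0],[0,0.0284,-0.0555,0,0],[0,0.0284,-0.0555,0,0],[0,0.0284,-0.0555,0,0]]]}}

```text
time: 1.77
tool_pos: [0.4851, -0.1083, 0.2562]
tool_rot: [0.0, 1.0, -0.03, 0.0]
contact_force: [-0.3, 0.2, 0.0]
gripper_width: 0.003
grasp_force: 0.0
```

>>> {"op": "move_arm", "data": {"targets": [[[0,0.0284,-0.0555,0,0],[0,0.0284,-0.0555,0,0],[0,0.0284,-0.0555,0,0],[0,0.0284,-0.0555,0,0],[0,0,0,0,0]]]}}

```text
time: 2.18
tool_pos: [0.5626, 0.0234, 0.2558]
tool_rot: [-0.001, 1.0, -0.027, 0.0]
contact_force: [-0.8, -0.7, 0.6]
gripper_width: -0.001
grasp_force: 0.0
```

```bash
python3 -c "
from h import *
go('rock',.03)"
```

```text
rock pos [0.5626 0.0234 0.2558] toolx [ 0.999 -0.054  0.   ] toolz [ 0.     0.002 -1.   ] yaw err deg 0.55 shift units [ 0.0282 -0.0454  0.1181] w -0.0011242490557302385 [-0.8 -0.7  0.6] 2.1833
```

>>> {"op": "move_arm", "data": {"targets": [[[0,0.0282,-0.0454,0,0.09],[0,0,0,0.04,0],[0,0,0,0.04,0],[0,0,0,0.038,0],[0,0,0,0,0]]]}}

```text
time: 2.6
tool_pos: [0.576, 0.0446, 0.1793]
tool_rot: [0.0, 0.999, -0.035, -0.005]
contact_force: [-0.9, 0.7, -1.1]
gripper_width: -0.002
grasp_force: 0.0
```

```bash
python3 -c "
from h import *
go('rock',0)
T,S=grab_frame('top'),grab_frame('side')
a=cv2.resize(T[160:245,200:340],None,fx=4,fy=4,interpolation=2); b=cv2.resize(S[165:233,270:340],None,fx=5,fy=5,interpolation=2)[:340]
cv2.imwrite('pics/d.png',cv2.cvtColor(cv2.resize(np.hstack([a,b]),None,fx=.87,fy=.87),cv2.COLOR_RGB2BGR))"
```

```text
rock pos [0.576  0.0446 0.1793] toolx [ 0.998 -0.07  -0.011] toolz [-0.011  0.    -1.   ] yaw err deg -0.35 shift units [ 0.008  -0.0093  0.0404] w -0.0023962098698561566 [-0.9  0.7 -1.1] 2.6
```

View pics/d.png

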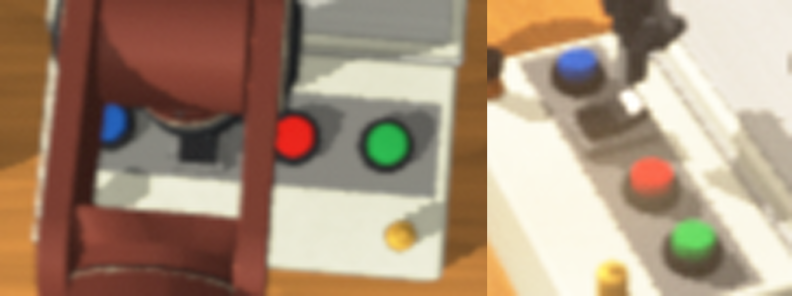

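Crop: the fingertips hang just above the white mark (side view, crop ~(630,80)); red, green keys clear.

```bash
python3 -c "
from h import *
go('rock',0)"
```

```text
rock pos [0.5787 0.0444 0.1846] toolx [ 0.997 -0.071 -0.003] toolz [-0.003  0.    -1.   ] yaw err deg -0.41 shift units [ 0.0033 -0.0093  0.0493] w 0.0017590247470616774 [-0.8 -1.1  1.3] 2.7
```

>>> {"op": "move_arm", "data": {"targets": [[[0,0.0033,-0.0093,0.01,0.07],[0,0,0,0.01,0],[0,0,0,0.01,0],[0,0,0,0.005,0],[0,0,0,0,0]]]}}

```text
time: 3.12
tool_pos: [0.5814, 0.0501, 0.1637]
tool_rot: [0.0, 0.999, -0.04, -0.001]
contact_force: [0.2, 0.3, 0.5]
gripper_width: -0.0
grasp_force: 0.0
```

```bash
python3 -c "
from h import *
go('rock',0)"
```

```text
rock pos [0.5814 0.0501 0.1637] toolx [ 0.997 -0.079 -0.001] toolz [-0.001  0.    -1.   ] yaw err deg -0.88 shift units [-0.0007  0.0004  0.0144] w -0.00030538815762566846 [0.2 0.3 0.5] 3.1167
```

>>> {"op": "move_arm", "data": {"targets": [[[0,0,0,0.005,0],[0,0,0,0.005,0],[0,0,0,0.005,0],[0,0,0,0.005,0],[0,0,0,0,0]]]}}

```text
time: 3.53
tool_pos: [0.5835, 0.0499, 0.1538]
tool_rot: [0.0, 0.999, -0.04, 0.002]
contact_force: [2.1, 0.2, 3.2]
gripper_width: 0.002
grasp_force: 1.6
```

>>> {"op": "move_arm", "data": {"targets": [[[0,0,0,0.003,0],[0,0,0,0,0]]]}}

```text
time: 3.7
tool_pos: [0.5823, 0.05, 0.1511]
tool_rot: [-0.0, 0.999, -0.04, 0.001]
contact_force: [1.6, -1.0, 2.8]
gripper_width: 0.001
grasp_force: 1.6
```

>>> {"op": "move_arm", "data": {"targets": [[[0,0,0,0.002,0],[0,0,0,0,0],[0,0,0,0,0]]]}}

```text
time: 3.95
tool_pos: [0.5819, 0.05, 0.1495]
tool_rot: [0.0, 0.999, -0.04, 0.0]
contact_force: [4.0, 0.0, 3.6]
gripper_width: -0.001
grasp_force: 1.6
```

Moving with ~3 N; on to the stop.

>>> {"op": "move_arm", "data": {"targets": [[[0,0,0,0.002,0],[0,0,0,0,0],[0,0,0,0,0]]]}}

```text
time: 4.2
tool_pos: [0.5819, 0.0501, 0.1482]
tool_rot: [0.0, 0.999, -0.04, -0.0]
contact_force: [3.0, -0.1, 3.2]
gripper_width: 0.001
grasp_force: 1.6
```

>>> {"op": "move_arm", "data": {"targets": [[[0,0,0,0.002,0],[0,0,0,0,0],[0,0,0,0,0]]]}}

```text
time: 4.45
tool_pos: [0.582, 0.05, 0.148]
tool_rot: [0.0, 0.999, -0.04, 0.0]
contact_force: [0.6, -0.1, 7.2]
gripper_width: -0.0
grasp_force: 3.8
```

>>> {"op": "move_arm", "data": {"targets": [[[0,0,0,0.003,0],[0,0,0,0,0],[0,0,0,0,0]]]}}

```text
time: 4.7
tool_pos: [0.5821, 0.0501, 0.1479]
tool_rot: [0.0, 0.999, -0.04, -0.0]
contact_force: [-3.3, -0.3, 14.2]
gripper_width: -0.001
grasp_force: 7.5
```

>>> {"op": "move_arm", "data": {"targets": [[[0,0,0,-0.02,0],[0,0,0,-0.03,0],[0,0,0,-0.02,0],[0,0,0,0,0],[0,0,0,0,0]]]}}

```text
time: 5.12
tool_pos: [0.5818, 0.0501, 0.1874]
tool_rot: [-0.0, 0.999, -0.04, -0.0]
contact_force: [0.1, 0.0, -0.3]
gripper_width: 0.006
grasp_force: 0.0
```

```bash
python3 -c "
from h import *
go('blue',.03)"
```

```text
blue pos [0.5818 0.0501 0.1874] toolx [ 0.997 -0.079 -0.   ] toolz [-0.  0. -1.] yaw err deg -0.89 shift units [-0.029 -0.119  0.014] w 0.0059569861378041275 [ 0.1  0.  -0.3] 5.1167
```

Hard stop at the level height (tip 0.123 m). Now blue, staying high while moving; look at the rocker on the way.

>>> {"op": "move_arm", "data": {"targets": [[[0,-0.0097,-0.0397,0,0],[0,-0.0097,-0.0397,0,0],[0,-0.0096,-0.0396,0,0],[0,0,0,0,0],[0,0,0,0,0]]]}}

```text
time: 5.53
tool_pos: [0.5691, 0.1234, 0.1855]
tool_rot: [0.0, 0.999, -0.039, -0.002]
contact_force: [-0.3, 0.3, -0.4]
gripper_width: 0.0
grasp_force: 0.0
```

```bash
python3 -c "
from h import *
T,S=grab_frame('top'),grab_frame('side')
go('blue',0)
a=cv2.resize(T[160:245,200:340],None,fx=4,fy=4,interpolation=2); b=cv2.resize(S[165:233,270:340],None,fx=5,fy=5,interpolation=2)[:340]
cv2.imwrite('pics/e.png',cv2.cvtColor(cv2.resize(np.hstack([a,b]),None,fx=.87,fy=.87),cv2.COLOR_RGB2BGR))"
```

```text
blue pos [0.5697 0.1222 0.1861] toolx [ 0.997 -0.079 -0.002] toolz [-0.002 -0.001 -1.   ] yaw err deg -0.89 shift units [ 0.0007 -0.0009  0.0619] w 0.0016870649536762266 [-0.1 -0.   0.3] 5.6333
```

View pics/e.png

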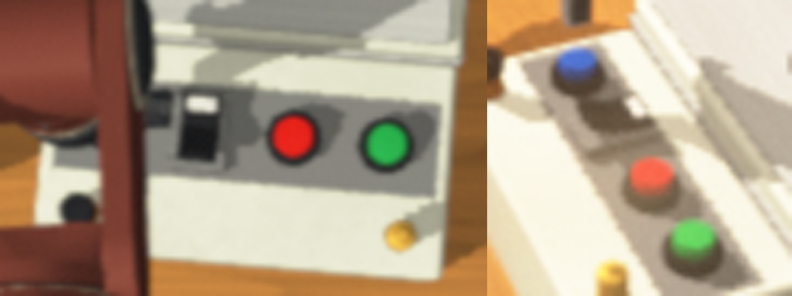

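The rocker now lies with its mark lower (crop (637,105)) and its near half up; the fingertip hangs over blue (575,65). Press blue.

>>> {"op": "move_arm", "data": {"targets": [[[0,0,0,0.02,0],[0,0,0,0.02,0],[0,0,0,0.015,0],[0,0,0,0,0],[0,0,0,0,0]]]}}

```text
time: 6.05
tool_pos: [0.5693, 0.1222, 0.1525]
tool_rot: [0.0, 0.999, -0.04, -0.002]
contact_force: [0.2, 0.2, -0.3]
gripper_width: -0.003
grasp_force: 0.0
```

>>> {"op": "move_arm", "data": {"targets": [[[0,0,0,0.005,0],[0,0,0,0.005,0],[0,0,0,0.005,0],[0,0,0,0,0],[0,0,0,0,0]]]}}

```text
time: 6.47
tool_pos: [0.5704, 0.1227, 0.1455]
tool_rot: [-0.0, 0.999, -0.04, 0.0]
contact_force: [0.8, -0.3, 1.2]
gripper_width: 0.0
grasp_force: 0.2
```

>>> {"op": "move_arm", "data": {"targets": [[[0,0,0,0.004,0],[0,0,0,0,0],[0,0,0,0,0]]]}}

```text
time: 6.72
tool_pos: [0.5705, 0.1227, 0.1431]
tool_rot: [-0.0, 0.999, -0.04, 0.0]
contact_force: [0.6, -0.4, 0.9]
gripper_width: 0.001
grasp_force: 0.7
```

>>> {"op": "move_arm", "data": {"targets": [[[0,0,0,0.004,0],[0,0,0,0,0],[0,0,0,0,0]]]}}

```text
time: 6.97
tool_pos: [0.5705, 0.1227, 0.141]
tool_rot: [-0.0, 0.999, -0.04, 0.0]
contact_force: [-0.1, -0.9, 4.8]
gripper_width: -0.003
grasp_force: 2.1
```

>>> {"op": "move_arm", "data": {"targets": [[[0,0,0,0.003,0],[0,0,0,0,0],[0,0,0,0,0]]]}}

```text
time: 7.22
tool_pos: [0.5706, 0.1227, 0.1408]
tool_rot: [0.0, 0.999, -0.04, 0.0]
contact_force: [-4.4, -0.2, 11.7]
gripper_width: -0.0
grasp_force: 5.8
```

>>> {"op": "move_arm", "data": {"targets": [[[0,0,0,0.003,0],[0,0,0,0,0],[0,0,0,0,0]]]}}

```text
time: 7.47
tool_pos: [0.5707, 0.1227, 0.1407]
tool_rot: [0.0, 0.999, -0.04, 0.0]
contact_force: [-8.8, -1.0, 19.0]
gripper_width: 0.0
grasp_force: 9.5
```

Blue is home (tip 0.116 m, hard stop). Lift and go over to green.

>>> {"op": "move_arm", "data": {"targets": [[[0,0,0,-0.03,0],[0,0,0,-0.04,0],[0,0,0,-0.04,0],[0,0,0,-0.01,0],[0,0,0,0,0]]]}}

```text
time: 7.88
tool_pos: [0.5713, 0.1228, 0.2109]
tool_rot: [-0.0, 0.999, -0.04, 0.002]
contact_force: [-0.8, -0.5, -0.3]
gripper_width: -0.004
grasp_force: 0.0
```

```bash
python3 -c "
from h import *
go('green',.05)"
```

```text
green pos [0.5713 0.1228 0.2109] toolx [ 0.997 -0.079  0.004] toolz [ 0.004  0.    -1.   ] yaw err deg -0.89 shift units [0.0034 0.3586 0.0196] w -0.004342143879597879 [-0.8 -0.5 -0.3] 7.8833
```

>>> {"op": "move_arm", "data": {"targets": [[[0,0.0004,0.045,0,0],[0,0.0004,0.045,0,0],[0,0.0004,0.045,0,0],[0,0.0004,0.045,0,0],[0,0.0004,0.045,0,0]]]}}

```text
time: 8.3
tool_pos: [0.5593, -0.013, 0.2059]
tool_rot: [-0.0, 0.999, -0.04, -0.002]
contact_force: [-0.8, -0.0, -1.3]
gripper_width: -0.003
grasp_force: 0.0
```

>>> {"op": "move_arm", "data": {"targets": [[[0,0.0004,0.045,0,0],[0,0.0004,0.045,0,0],[0,0.0004,0.043,0,0],[0,0,0,0,0],[0,0,0,0,0]]]}}

```text
time: 8.72
tool_pos: [0.554, -0.0923, 0.2063]
tool_rot: [-0.001, 0.999, -0.041, -0.002]
contact_force: [-0.1, 0.7, -0.0]
gripper_width: 0.001
grasp_force: 0.0
```

```bash
python3 -c "
from h import *
T,S=grab_frame('top'),grab_frame('side')
go('green',0)
a=cv2.resize(T[160:245,200:340],None,fx=4,fy=4,interpolation=2); b=cv2.resize(S[165:233,270:340],None,fx=5,fy=5,interpolation=2)[:340]
cv2.imwrite('pics/f.png',cv2.cvtColor(cv2.resize(np.hstack([a,b]),None,fx=.87,fy=.87),cv2.COLOR_RGB2BGR))"
```

```text
green pos [ 0.5544 -0.091   0.2071] toolx [ 0.997 -0.079 -0.003] toolz [-0.002  0.001 -1.   ] yaw err deg -0.88 shift units [0.0036 0.0014 0.0969] w -0.0015049674774915366 [ 0.9  0.2 -1.1] 8.8167
```

View pics/f.png

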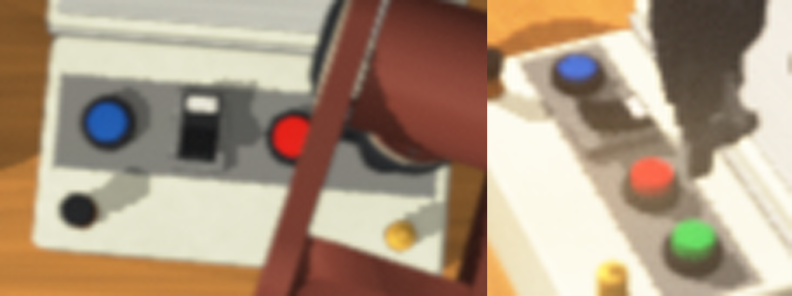

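Blue cap now sits lower; rocker stays on, jar (78,210) and weight (400,235) unmoved; fingertip hangs over green. Press green.

>>> {"op": "move_arm", "data": {"targets": [[[0,0.003,0.001,0.03,0],[0,0,0,0.03,0],[0,0,0,0.025,0],[0,0,0,0,0],[0,0,0,0,0]]]}}

```text
time: 9.23
tool_pos: [0.5561, -0.0911, 0.1565]
tool_rot: [-0.0, 0.999, -0.039, -0.001]
contact_force: [0.4, -1.0, -0.0]
gripper_width: 0.003
grasp_force: 0.0
```

>>> {"op": "move_arm", "data": {"targets": [[[0,0,0,0.005,0],[0,0,0,0.005,0],[0,0,0,0.005,0],[0,0,0,0,0],[0,0,0,0,0]]]}}

```text
time: 9.65
tool_pos: [0.5569, -0.0924, 0.1491]
tool_rot: [0.0, 0.999, -0.04, 0.0]
contact_force: [-0.2, 0.3, 0.5]
gripper_width: -0.001
grasp_force: 0.0
```

>>> {"op": "move_arm", "data": {"targets": [[[0,0,0,0.005,0],[0,0,0,0,0],[0,0,0,0,0]]]}}

```text
time: 9.9
tool_pos: [0.5572, -0.0925, 0.1462]
tool_rot: [0.0, 0.999, -0.04, 0.001]
contact_force: [0.2, -0.1, 0.8]
gripper_width: 0.003
grasp_force: 0.5
```

>>> {"op": "move_arm", "data": {"targets": [[[0,0,0,0.004,0],[0,0,0,0,0],[0,0,0,0,0]]]}}

```text
time: 10.15
tool_pos: [0.5572, -0.0925, 0.1437]
tool_rot: [0.0, 0.999, -0.04, 0.0]
contact_force: [0.4, -0.3, 0.8]
gripper_width: -0.002
grasp_force: 0.8
```

>>> {"op": "move_arm", "data": {"targets": [[[0,0,0,0.005,0],[0,0,0,0,0],[0,0,0,0,0]]]}}

```text
time: 10.4
tool_pos: [0.5573, -0.0925, 0.141]
tool_rot: [0.0, 0.999, -0.04, 0.0]
contact_force: [0.7, 0.0, 4.0]
gripper_width: -0.001
grasp_force: 2.1
```

>>> {"op": "move_arm", "data": {"targets": [[[0,0,0,0.004,0],[0,0,0,0,0],[0,0,0,0,0]]]}}

```text
time: 10.65
tool_pos: [0.5574, -0.0926, 0.1408]
tool_rot: [0.0, 0.999, -0.04, 0.0]
contact_force: [-5.4, 1.3, 15.5]
gripper_width: -0.0
grasp_force: 7.2
```

>>> {"op": "move_arm", "data": {"targets": [[[0,0,0,0.002,0],[0,0,0,0,0],[0,0,0,0,0]]]}}

```text
time: 10.9
tool_pos: [0.5574, -0.0926, 0.1406]
tool_rot: [0.0, 0.999, -0.04, 0.0]
contact_force: [-7.8, 2.1, 19.8]
gripper_width: 0.0
grasp_force: 9.7
```

Green home. Lift, move clear to the right and check.

>>> {"op": "move_arm", "data": {"targets": [[[0,0,0,-0.03,0],[0,0,0,-0.05,0],[0,0,0,-0.06,0],[0,0,0,-0.05,0],[0,0,0,0,0]]]}}

```text
time: 11.32
tool_pos: [0.5596, -0.0932, 0.2582]
tool_rot: [0.001, 0.999, -0.04, 0.005]
contact_force: [0.9, 0.6, 1.6]
gripper_width: 0.0
grasp_force: 0.0
```

>>> {"op": "move_arm", "data": {"targets": [[[0,-0.015,0.05,0,0],[0,-0.015,0.05,0,0],[0,-0.015,0.05,0,0],[0,-0.015,0.05,0,0],[0,-0.015,0.05,0,0]]]}}

```text
time: 11.73
tool_pos: [0.4989, -0.2392, 0.2495]
tool_rot: [-0.0, 0.999, -0.039, -0.001]
contact_force: [0.6, -0.9, 0.7]
gripper_width: 0.001
grasp_force: 0.0
```

>>> {"op": "move_arm", "data": {"targets": [[[0,-0.015,0.05,0,0],[0,-0.015,0.05,0,0],[0,0,0,0,0],[0,0,0,0,0],[0,0,0,0,0]]]}}

```text
time: 12.15
tool_pos: [0.4772, -0.2962, 0.2499]
tool_rot: [-0.001, 0.999, -0.04, -0.001]
contact_force: [-1.0, 0.2, -0.4]
gripper_width: 0.0
grasp_force: 0.0
```

```bash
python3 -c "
from h import *
T,S=grab_frame('top'),grab_frame('side')
a=cv2.resize(T[160:245,200:340],None,fx=4,fy=4,interpolation=2); b=cv2.resize(S[165:233,270:340],None,fx=5,fy=5,interpolation=2)[:340]
cv2.imwrite('pics/g.png',cv2.cvtColor(cv2.resize(np.hstack([a,b]),None,fx=.87,fy=.87),cv2.COLOR_RGB2BGR))"
```

```text
(no output)
```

View pics/g.png

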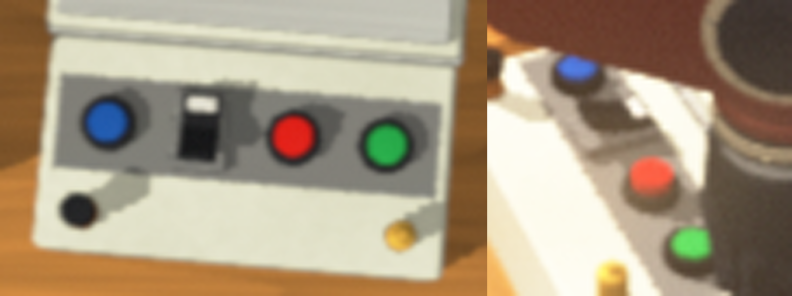

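Blue (108,122) and green (386,146) are down, red (293,137) is still up, the rocker (200,128) is on, and the jar, weight and lid are where they were. Handing in.

```bash
python3 -c "
from plant import job
print(job.job_done())"
```

```text
the job is handed in; nothing more can be done
None
```

The rocker is on, then the blue and green keys were pressed fully home in that order; red was not pressed, nothing else visibly moved, and the job was handed in at about 12 s.

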